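Register a well plate and hover the pin tool over it

ROBOT

A 7-joint arm with a two-finger parallel gripper is mounted at the origin on the work surface. World frame = base frame: x ahead of the robot, y to its left, z up, the work surface at z = 0. Lengths are in m, angles in rad, forces in N, time in s.
With the tool pointing down it reaches from about 0.4 to 0.925 m from the base axis. Payload 5.6 kg.
Tool frame: the origin (TCP) lies midway between the tips of the shut fingers; the grasp point (between the pads) lies grasp_offset behind it (grasp_offset is the distance from the TCP to the grasp point, in m); z points along the fingers, y is the line along which they close (so a half turn about z gives the same grasp; the last joint's range is limited). The gripper opens to 85 mm and grips with 20 to 120 N. Pads are 22 mm wide; open, the fingers measure 114 mm over their backs; the gripper's body (76 mm by 85 mm) begins 54 mm behind the grasp point. The pads swing forward as they close: fully open they stand 13 mm farther back than shut.
Start: joints at [-1.378, 0.468, -0.012, 1.603, 0.006, 1.071, -0.056], TCP at [0.152, 0.632, 0.231] pointing down, gripper open.
Joint ranges: [-2.53, 2.53], [-0.31, 2.02], [-1.57, 1.55], [0.28, 2.44], [-1.29, 4.43], [0.15, 1.84], [-2.92, 2.92]. Speed limits (rad/s): [2.57, 2.57, 3.14, 3.14, 3.14, 3.14, 3.14].

INTERFACE

Orientations are given as a unit quaternion [x, y, z, w].
In Python, from station import * gives the robot as it stands.
- The arm moves only by the tool servo_tool, never from a script. Its argument "steps" is a list of rows, each a list of 5 numbers: the finger opening in m, from 0 to 0.0854, then the shift along the world's x, y, z in m, then the turn about the world's z in degrees. A call has 1 to 20 rows; each row is the pose to reach, as a shift and turn from the pose commanded when the call began; what a row does not reach only later rows make up. A row lasts 1/12 s, in which the tool goes at most 41.7 mm and 7.16 degrees, less where a joint would pass 70% of its speed; a pose out of reach is approached as far as the arm can. A call with a gripper value outside its range is refused whole. The fingers move at their own pace and stop on an object; "grip_force" is the grip in N (left out, the last holds). Time passes only in rows, so rows that repeat a pose let the fingers close. It gives the time, the measured TCP pose, the force, the opening and the grip force at its end, in the units of the state.
- get_state(): the state, without advancing time (a new reading comes with each control period).
- camera(name): name is "scene" or "side" or "wrist"; returns a dict with "color" (400x640x3 uint8, red, green, blue), "vfov" (degrees; the focal length in pixels is half the picture's height over the tangent of half this angle, whatever the lens; pixels are square), "cx", "cy" (the principal point, pixels), "D" ([k1, k2, p1, p2, k3] as OpenCV has them; the pictures are not rectified), "extrinsics" (4x4, takes a point from world to camera coordinates); the wrist camera has in their place "hand_eye" (4x4, takes a point from camera to tool coordinates, whose origin is the TCP and whose axes are the flange's). Camera axes: x right, y up, looking along -z (the intrinsics and any distortion apply to the point x, -y, -z); pixel columns grow to the right and rows downward; lengths in m; the calibration is good to about 2 mm. A picture is of the moment at which its call begins: read the wrist's pose just before it. There is no depth.
- sign_off(): hands the job in; it is judged then, once.
The state is a dict: "clock": time; "joint_pos": joint angles; "joint_velocities": joint speeds; "joint_torque": joint torques, N m; "ee_pos": TCP position; "tcp_rot": TCP orientation; "ft_force": force on the tool from outside, world axes, zero at the start; "wrist_torque": the same for the moment, N m; "width": finger opening in m; "grip_force": force on a finger pad.
Only numpy, scipy, OpenCV 4.12 (cv2) and the standard library are available. Lean on these libraries where they do the work, as an engineer would, in place of code of your own. Each camera call takes 0.05 s, during which the arm holds its last target. There are 200 camera calls.

TASK

Slide the white 24-well plate across the dark deck until two of its edges sit flush against both aluminium stop bars. Then lift the 24-pin tool out of its cradle by its black handle and carry it over the top of the tube rack without bumping the rack or disturbing the other things on the bench. Finish while still holding it: level and still, every pin centred above its own well, the pin tips about a centimetre above the top of the plate, which must stay against the stops and never be touched by the tool.

Things in the scene. Friction and masses are not known exactly. Their poses are not given: they have to be found in the camera images.
- deck: fixed dark metal deck plate, 210 (x) x 160 (y) x 8 mm thick, on the bench on either the left or the right of the tube rack, turned up to 0.25 rad; origin at the centre of its underside. Two aluminium stop bars stand 18 mm above its top: one at its +x end (inner face at x = +90 mm, from y = -25 to +65 mm), one along its +y side (inner face at y = +65 mm, from x = -45 to +85 mm). The other two sides are open
- deck_home (a point): the point of the deck (x = +26, y = +22 mm, z = +38 mm from its origin, axes as the deck's) where the centre of the plate's top lies when the plate is flush against both stops
- plate_top (a point): centre of the top face of the loose white plastic plate, 128 (x) x 85.6 (y) x 30 mm tall, 0.1 to 0.25 kg, lying flat on the deck, its centre 18 to 34 mm short of deck_home in the deck's x and in its y, and turned up to 0.18 rad from the deck's axes; z up. It has 6 (x) x 4 (y) open square wells, 16 mm wide, 26 mm deep, pitch 18 mm, centred on the plate. It is too wide for the gripper: push it by its sides with the shut fingertips (it slides with about 1 to 3 N)
- well_a (a point): centre of the mouth of the corner well at x = +45, y = +27 mm from the plate's centre, on the top face
- well_b (a point): centre of the mouth of the opposite corner well at x = -45, y = -27 mm, on the top face
- cradle: fixed grey cradle, base 132 (x) x 90 x 5 mm with two end walls (6 mm thick, 70 mm long along y, centred at x = +-57 mm) up to 45 mm; origin at the centre of its underside. It stands on the other side of the tube rack from the deck. The pin tool hangs in it by the ends of its metal block, pins down
- pintool: the whole loose pin tool, about 0.32 kg (0.25 to 0.4), 86 mm tall; origin at point tips. The same pose as point tips
- handle (a point): centre of the pin tool's upright black handle bar, 80 (x) x 18 (y) x 50 mm tall; grip it across its 18 mm (its y axis). The handle stands on an aluminium block 124 (x) x 74 (y) x 10 mm, whose top is 25 mm below this point; 24 steel pins 4 mm thick and 26 mm long hang below the block. z up
- tips (a point): centre of the plane of the 24 pin tips, 61 mm below the handle's centre; x along the handle. Pins 6 (x) x 4 (y), pitch 18 mm; the tool may be used either way round
- pin_a (a point): tip of the corner pin at x = +45, y = +27 mm from the middle of the tips
- pin_b (a point): tip of the opposite corner pin at x = -45, y = -27 mm
- rack: loose grey tube rack with capped tubes, 300 (x) x 64 (y) mm, 70 mm tall to the caps, 0.6 kg, standing between the deck and the cradle with its long side pointing away from the robot; origin at the centre of its underside
- tipbox_a: green pipette-tip box, 118 x 80 x 53 mm, beyond the work area; leave it alone; origin at the centre of its underside
- tipbox_b: blue pipette-tip box, 118 x 80 x 53 mm, beyond the work area; leave it alone; origin at the centre of its underside
- bottle: white reagent bottle, 72 mm across, 150 mm tall; leave it alone; origin at the centre of its underside
- jar: amber jar, 60 mm across, 85 mm tall; leave it alone; origin at the centre of its underside
- freezerbox: cardboard freezer box 85 x 85 x 50 mm, beyond the rack; leave it alone; origin at the centre of its underside
- marker: white marker pen with a black cap, 125 mm long, 13 mm thick, lying at the right side of the work area, long axis x; leave it alone; origin at the centre of its underside
Things that resemble listed ones, but are neither listed nor needed, are in the scene too. There is more than one size of the part that bears plate_top; the job needs the larger. What is shaped like the pintool but turquoise is not meant.

How it is judged:
By the outcome, as a careful person would: the job done as asked, in the order asked, and still so for the second after the job is handed in, while the arm keeps its last pose, push and grip.
It also fails if it takes over 64 s, if anything falls off the work surface, if the arm or the gripper's body presses on something with over 40 N, if the wrist force passes 120 N, or if a joint passes its speed limit or range.

## Working session

There is one attempt and no reset: what is moved stays moved. The work goes in short steps, Python scripts to look and compute and a tool call to move; the robot and the scene stay as the last step left them, time stands still between calls to the robot, and variables do not carry over. Pictures are saved under pics/ and viewed, at most 10 in all, crops included, and the job is handed in when it is done.

Besides the shell and the picture viewer there is one more tool, called after "Request:" in YAML: its name, and indented under it one key for each argument. servo_tool: Moves the arm, as the interface text tells. Its arguments: {"type":"object","properties":{"steps":{"type":"array","items":{"type":"array","items":{"type":"number"}}},"grip_force":{"type":"number"}},"required":["steps"]}

```bash
mkdir -p pics
cat > h.py <<'E'
from station import *
import numpy as np, cv2, pickle
from scipy.spatial.transform import Rotation as R
def K(c):
    f=c["color"].shape[0]/2/np.tan(np.radians(c["vfov"])/2)
    return np.array([[f,0,c["cx"]],[0,f,c["cy"]],[0,0,1.]])
def snap(name):
    s=get_state(); c=camera(name)
    if name=="wrist":
        T=np.eye(4);T[:3,:3]=R.from_quat(s["tcp_rot"]).as_matrix();T[:3,3]=s["ee_pos"]
        c["c2w"]=T@np.array(c["hand_eye"])
    else: c["c2w"]=np.linalg.inv(np.array(c["extrinsics"]))
    return c
def save(c,f): cv2.imwrite("pics/"+f,c["color"][:,:,::-1])
def ray(c,px):
    p=cv2.undistortPoints(np.array(px,float).reshape(-1,1,2),K(c),np.array(c["D"],float)).reshape(-1,2)
    d=np.c_[p[:,0],-p[:,1],-np.ones(len(p))]@c["c2w"][:3,:3].T
    return c["c2w"][:3,3],d
def onz(c,px,z):
    o,d=ray(c,px); return o+d*((z-o[2])/d[:,2])[:,None]
def proj(c,P):
    P=np.atleast_2d(P); w=np.linalg.inv(c["c2w"]); q=P@w[:3,:3].T+w[:3,3]
    q=q*[1,-1,-1]
    return cv2.projectPoints(q,np.zeros(3),np.zeros(3),K(c),np.array(c["D"],float))[0].reshape(-1,2)
def tri(c1,p1,c2,p2):
    o1,d1=ray(c1,p1);o2,d2=ray(c2,p2);out=[]
    for a,b in zip(d1,d2):
        A=np.c_[a,-b];t=np.linalg.lstsq(A,o2-o1,rcond=None)[0]
        out.append(np.r_[(o1+a*t[0]+o2+b*t[1])/2,np.linalg.norm(o1+a*t[0]-o2-b*t[1])])
    return np.array(out)
E
python3 - <<'E'
from h import *
s=get_state();print({k:np.round(v,3) for k,v in s.items()}); 
try: print(grasp_offset)
except Exception as e: print(e)
for n in("scene","side"):
    c=snap(n);save(c,n+"0.png");print(n,c["vfov"],c["D"],np.round(c["c2w"],3).tolist());pickle.dump(c,open(n+"0.pkl","wb"))
c=snap("wrist");print(c["vfov"],np.round(c["hand_eye"],3).tolist())
E
```

```text
{'clock': np.float64(0.0), 'joint_pos': array([-1.378,  0.468, -0.012,  1.604,  0.006,  1.071, -0.056]), 'joint_velocities': array([-0.001, -0.   ,  0.001, -0.   ,  0.001, -0.   ,  0.   ]), 'joint_torque': array([ 0.0000e+00, -5.3238e+01,  2.1000e-02, -2.5131e+01,  1.1000e-02,
        8.0000e-03, -0.0000e+00]), 'ee_pos': array([0.152, 0.631, 0.23 ]), 'tcp_rot': array([ 0.118,  0.993, -0.001, -0.   ]), 'ft_force': array([ 0.065, -0.455, -0.47 ]), 'wrist_torque': array([ 0.005,  0.028, -0.004]), 'grip_force': np.float64(0.0), 'width': np.float64(0.085)}
0.0187
scene 45.12645625748098 [-0.01243749  0.          0.          0.          0.        ] [[0.573, -0.486, 0.66, 1.469], [0.82, 0.351, -0.453, -0.62], [-0.012, 0.8, 0.599, 0.891], [0.0, 0.0, 0.0, 1.0]]
side 56.75771638096905 [0.01892002 0.         0.         0.         0.        ] [[0.752, 0.354, -0.555, -0.092], [-0.659, 0.395, -0.64, -0.736], [-0.008, 0.848, 0.531, 0.709], [0.0, 0.0, 0.0, 1.0]]
62.94411976815008 [[-0.0, 0.961, 0.275, 0.069], [1.0, 0.0, -0.0, 0.0], [-0.0, 0.275, -0.961, -0.143], [0.0, 0.0, 0.0, 1.0]]
```

View pics/scene0.png

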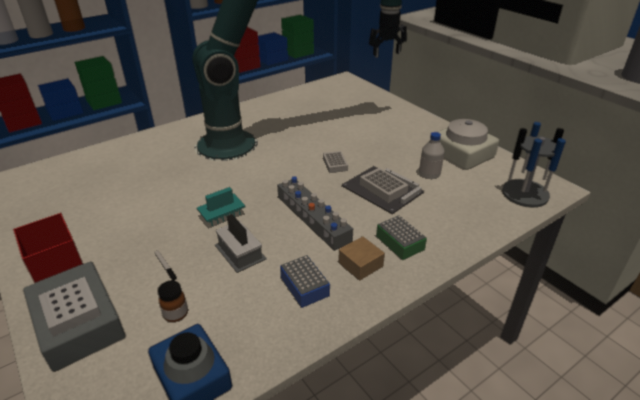

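View pics/side0.png

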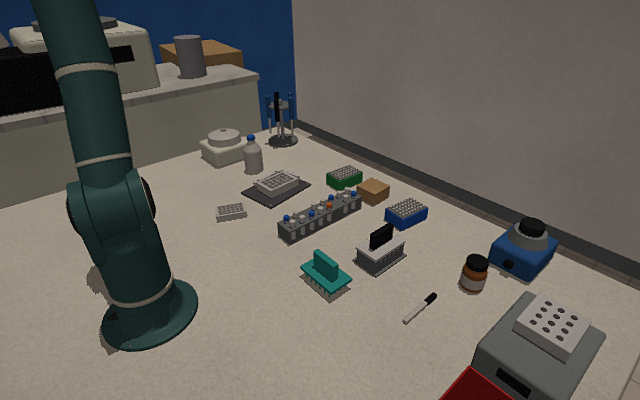

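Candidates, scene / side pixels:
- **Plate:** the larger one on the dark deck at (383,182) / (277,183). The small loose one at (335,161) / (231,211) is a decoy.
- **Tool:** the black-handled one in the grey cradle at (238,235) / (381,238). The turquoise one at (220,205) / (326,268) is a decoy.

Next I'll make one close crop of both to check, plus rough positions.

Run:
```python
from h import *
a=pickle.load(open("scene0.pkl","rb"));b=pickle.load(open("side0.pkl","rb"))
n=["plate","handle","turq","decoyplate","rack_near","rack_far","bottlecap","jarcap","freez","green"]
A=[(383,182),(237,228),(220,199),(335,159),(292,185),(345,232),(435,137),(171,286),(362,250),(402,232)]
B=[(277,182),(381,236),(326,264),(231,209),(287,220),(354,196),(251,138),(477,262),(373,188),(345,174)]
for k,p in zip(n,tri(a,A,b,B)): print(k,np.round(p,3))
def crop(c,x,y,w,h): return cv2.resize(c["color"][y:y+h,x:x+w,::-1],(400,300),interpolation=cv2.INTER_CUBIC)
im=np.vstack([np.hstack([crop(a,330,150,108,81),crop(a,195,180,108,81)]),np.hstack([crop(b,225,145,108,81),crop(b,330,205,108,81)])])
cv2.imwrite("pics/crops.png",np.clip(im*1.6,0,255))
```

```text
plate [0.56  0.271 0.03  0.   ]
handle [ 0.551 -0.236  0.081  0.003]
turq [ 0.38  -0.204  0.06   0.001]
decoyplate [0.35  0.239 0.021 0.002]
rack_near [0.426 0.02  0.05  0.011]
rack_far [0.695 0.01  0.039 0.011]
bottlecap [0.581 0.461 0.138 0.   ]
jarcap [ 0.649 -0.46   0.081  0.008]
freez [ 0.78  -0.     0.042  0.011]
green [0.782 0.141 0.037 0.005][ WARN:0@0.029] global loadsave.cpp:1063 imwrite_ Unsupported depth image for selected encoder is fallbacked to CV_8U.
```

View pics/crops.png

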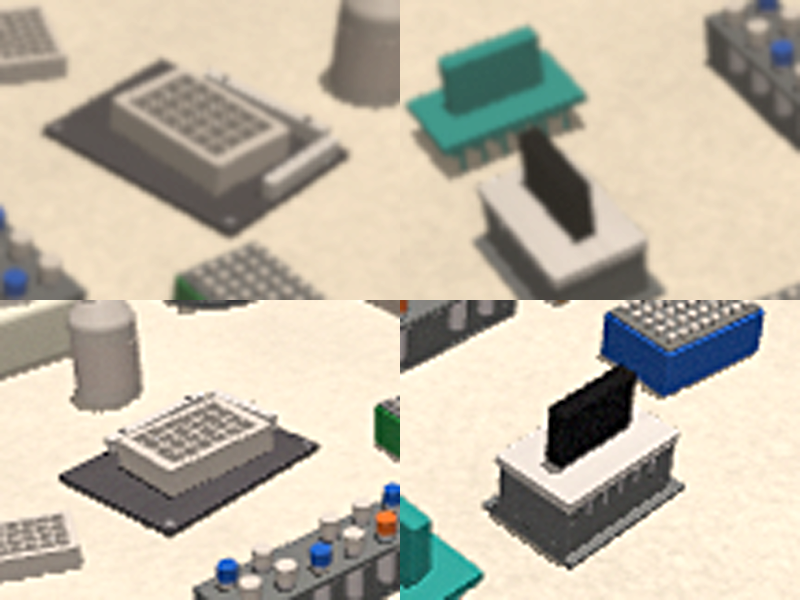

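The crops confirm the choice: the large plate on the dark deck with bars at the far (+x) and left (+y) sides, and the black-handled tool in the grey cradle. I'll shut the fingers and move above the deck.

Request:
servo_tool:
  steps:
    - [0, 0.04, -0.04, 0.01, 2]
    - [0, 0.08, -0.08, 0.02, 4]
    - [0, 0.12, -0.12, 0.03, 6]
    - [0, 0.15, -0.16, 0.04, 8]
    - [0, 0.18, -0.19, 0.05, 10]
    - [0, 0.21, -0.23, 0.06, 12]
    - [0, 0.24, -0.26, 0.07, 13.5]
    - [0, 0.27, -0.3, 0.07, 13.5]
    - [0, 0.3, -0.33, 0.07, 13.5]
    - [0, 0.32, -0.36, 0.07, 13.5]
    - [0, 0.335, -0.37, 0.07, 13.5]
    - [0, 0.335, -0.37, 0.07, 13.5]
    - [0, 0.335, -0.37, 0.07, 13.5]

```text
clock: 1.23
ee_pos: [0.4922, 0.2542, 0.3018]
tcp_rot: [0.006, 1.0, -0.001, 0.002]
ft_force: [0.2, -0.9, -0.1]
width: -0.0002
grip_force: 0.0
```

Run:
```python
from h import *
s=get_state();print(s["clock"],s["ee_pos"],s["tcp_rot"],s["width"],np.abs(s["joint_velocities"]).max())
c=snap("wrist");pickle.dump(c,open("w1.pkl","wb"));save(c,"w1.png")
print(c["c2w"].round(3))
```

```text
1.2333 [0.49215248 0.25421687 0.30178412] [ 0.00585874  0.99998029 -0.00149759  0.00169146] -0.00022857221154981065 0.047258512073211745
[[ 0.012 -0.96  -0.278  0.422]
 [ 1.     0.01   0.006  0.256]
 [-0.003 -0.278  0.96   0.445]
 [ 0.     0.     0.     1.   ]]
```

View pics/w1.png

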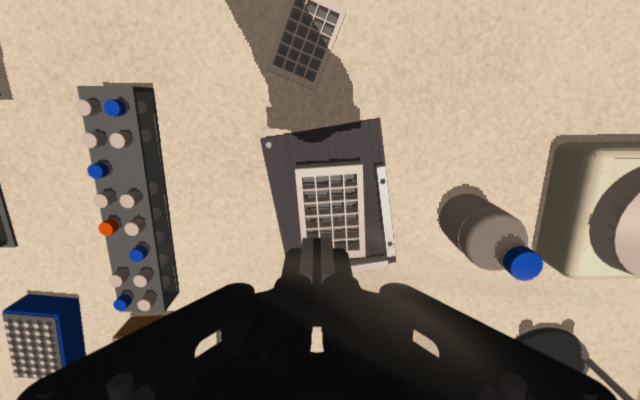

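The wrist view shows the deck with its corner at about (265,140), the plate at (330,210), the left bar at x≈385 and the far bar at y≈265, with the far end hidden by the fingers. I'll back off in x.

Request:
servo_tool:
  steps:
    - [0, -0.03, 0, 0, 0]
    - [0, -0.06, 0, -0.02, 0]
    - [0, -0.09, 0.01, -0.03, 0]
    - [0, -0.1, 0.01, -0.04, 0]
    - [0, -0.1, 0.01, -0.04, 0]
    - [0, -0.1, 0.01, -0.04, 0]

```text
clock: 1.78
ee_pos: [0.3863, 0.2726, 0.2613]
tcp_rot: [-0.001, 1.0, -0.0, -0.0]
ft_force: [1.4, 0.3, 0.7]
width: -0.0002
grip_force: 0.0
```

Run:
```python
from h import *
s=get_state();print(s["clock"],s["ee_pos"])
c=snap("wrist");pickle.dump(c,open("w2.pkl","wb"))
x,y,w,h=220,100,220,165
im=cv2.resize(c["color"][y:y+h,x:x+w,::-1],(800,600),interpolation=cv2.INTER_CUBIC);cv2.imwrite("pics/w2.png",im)
print(proj(c,[[.56,.27,.038],[.66,.25,.03],[.45,.2,.008]]).round())
```

```text
1.7833 [0.3862934  0.27263485 0.26132561]
[[314. 301.]
 [300. 360.]
 [260. 212.]]
```

View pics/w2.png

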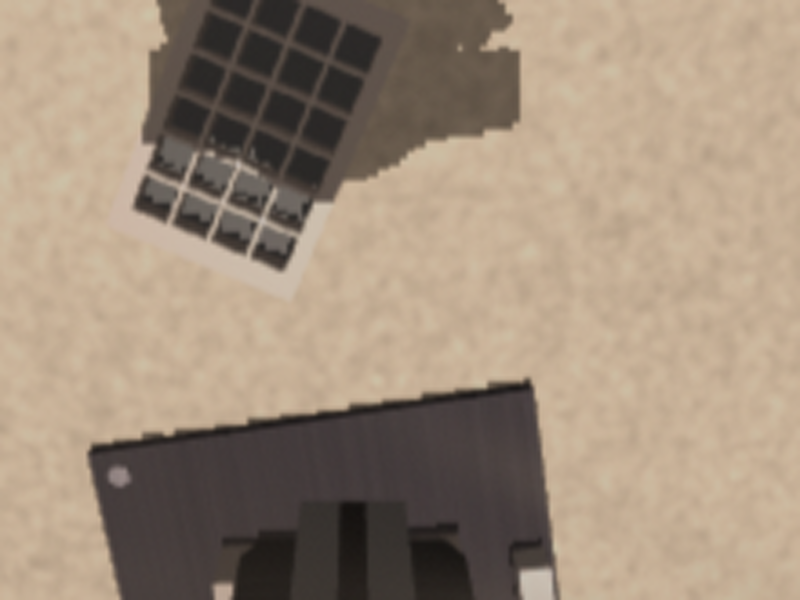

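I moved the wrong way, because the fingers cover the +x side of the view. I'll go forward instead.

Request:
servo_tool:
  steps:
    - [0, 0.03, 0, 0.02, 0]
    - [0, 0.07, 0, 0.03, 0]
    - [0, 0.11, -0.01, 0.04, 0]
    - [0, 0.15, -0.01, 0.04, 0]
    - [0, 0.18, -0.02, 0.04, 0]
    - [0, 0.18, -0.02, 0.04, 0]
    - [0, 0.18, -0.02, 0.04, 0]
    - [0, 0.18, -0.02, 0.04, 0]

```text
clock: 2.5
ee_pos: [0.5673, 0.2519, 0.3012]
tcp_rot: [0.001, 1.0, -0.0, -0.0]
ft_force: [-0.7, 0.1, -0.7]
width: -0.0
grip_force: 0.0
```

Run:
```python
from h import *
s=get_state();print(s["clock"],s["ee_pos"])
c=snap("wrist");pickle.dump(c,open("w3.pkl","wb"))
x,y,w,h=220,70,240,180
im=cv2.resize(c["color"][y:y+h,x:x+w,::-1],(800,600),interpolation=cv2.INTER_CUBIC);cv2.imwrite("pics/w3.png",im)
```

```text
2.5 [0.56727862 0.25189484 0.30118725]
```

View pics/w3.png

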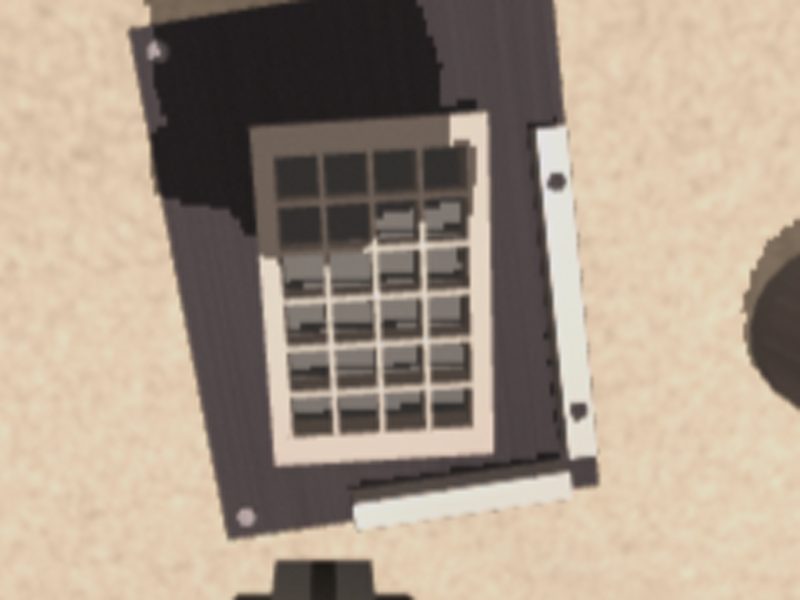

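The close view shows plate corners at crop pixels (250,127), (488,112), (493,452), (274,467), and the two bars with their inner edges. Next I'll compute poses.

Run:
```python
from h import *
c=pickle.load(open("w3.pkl","rb"));w1=pickle.load(open("w1.pkl","rb"))
f=lambda L:np.array(L,float)*0.3+[220,70]
ang=lambda a,b:np.degrees(np.arctan2(b[1]-a[1],b[0]-a[0])).round(2)
P=onz(c,f([(250,127),(488,112),(493,452),(274,467)]),.038)
print("plate",P.round(4).tolist(),P.mean(0).round(4),ang(P[0],P[3]),ang(P[1],P[2]),ang(P[0],P[1])-90,ang(P[3],P[2])-90,np.linalg.norm(P[3]-P[0]),np.linalg.norm(P[1]-P[0]))
D=onz(c,f([(130,30),(228,540),(598,486)]),.008)
print("deck",D.round(4).tolist(),ang(D[0],D[1]),ang(D[1],D[2])-90,np.linalg.norm(D[1]-D[0]),np.linalg.norm(D[1]-D[2]))
B=onz(c,f([(537,128),(568,458),(353,503),(570,472)]),.026)
print("bars",B.round(4).tolist(),ang(B[0],B[1]),ang(B[2],B[3])-90)
print("tri plate",tri(c,f([(250,127),(488,112)]),w1,[(296,168),(362,164)]).round(4))
# deck frame: origin from mid of the diagonal and bars
for th in [ang(D[0],D[1])]:
    t=np.radians(th);u=np.array([np.cos(t),np.sin(t)]);v=np.array([-u[1],u[0]])
    o=(D[0,:2]+D[2,:2])/2; print("th",th,"o",o.round(4))
    for n,q in(("plate c",P.mean(0)),("b0",B[0]),("b1",B[1]),("b2",B[2]),("b3",B[3])): print(n,((q[:2]-o)@u).round(4),((q[:2]-o)@v).round(4))
```

```text
plate [[0.5028, 0.2261, 0.038], [0.4977, 0.3117, 0.038], [0.6256, 0.3188, 0.038], [0.6317, 0.2331, 0.038]] [0.5644 0.2724 0.038 ] 3.09 3.21 3.4200000000000017 4.060000000000002 0.12901271616046436 0.08566465796430178
deck [[0.4678, 0.1796, 0.008], [0.6745, 0.2115, 0.008], [0.6501, 0.3689, 0.008]] 8.78 8.799999999999997 0.20920025051304889 0.15928862354892176
bars [[0.5034, 0.3318, 0.026], [0.6319, 0.3512, 0.026], [0.6511, 0.2646, 0.026], [0.6379, 0.3523, 0.026]] 8.56 8.569999999999993
tri plate [[0.5029 0.2263 0.0304 0.0012]
 [0.4977 0.3114 0.036  0.001 ]]
th 8.78 o [0.559  0.2742]
plate c 0.0052 -0.0026
b0 -0.0461 0.0654
b1 0.0838 0.0649
b2 0.0896 -0.0236
b3 0.0899 0.0651
```

Request:
servo_tool:
  steps:
    - [0, 0.01, -0.03, -0.03, 5]
    - [0, 0.018, -0.05, -0.06, 8.8]
    - [0, 0.018, -0.05, -0.1, 8.8]
    - [0, 0.018, -0.05, -0.14, 8.8]
    - [0, 0.018, -0.05, -0.18, 8.8]
    - [0, 0.018, -0.05, -0.22, 8.8]
    - [0, 0.018, -0.05, -0.25, 8.8]
    - [0, 0.018, -0.05, -0.27, 8.8]
    - [0, 0.018, -0.05, -0.281, 8.8]
    - [0, 0.018, -0.05, -0.281, 8.8]
    - [0, 0.018, -0.05, -0.281, 8.8]
    - [0, 0.018, -0.05, -0.281, 8.8]

```text
clock: 3.55
ee_pos: [0.5861, 0.2029, 0.0223]
tcp_rot: [-0.077, 0.997, 0.001, 0.002]
ft_force: [0.3, -0.9, 0.4]
width: 0.0003
grip_force: 0.0
```

Request:
servo_tool:
  steps:
    - [0, -0.0015, 0.01, 0, 0]
    - [0, -0.003, 0.018, 0, 0]
    - [0, -0.0035, 0.022, 0, 0]
    - [0, -0.004, 0.026, 0, 0]
    - [0, -0.0045, 0.03, 0, 0]
    - [0, -0.005, 0.034, 0, 0]
    - [0, -0.0055, 0.037, 0, 0]
    - [0, -0.0055, 0.037, 0, 0]
    - [0, -0.0055, 0.037, 0, 0]

```text
clock: 4.3
ee_pos: [0.5789, 0.2397, 0.02]
tcp_rot: [-0.077, 0.997, 0.0, -0.0]
ft_force: [0.2, 0.7, -0.1]
width: -0.0002
grip_force: 0.0
```

```bash
cat > d.py <<'E'
from h import *
t=np.radians(8.75);u=np.array([np.cos(t),np.sin(t)]);v=np.array([-u[1],u[0]]);o=np.array([.559,.2742])
def dk(p): p=np.atleast_2d(p)[:,:2]-o; return np.c_[p@u,p@v]
def wd(a): a=np.atleast_2d(a); return o+a[:,:1]*u+a[:,1:2]*v
E
python3 - <<'E'
from d import *
s=get_state();print(dk(s["ee_pos"]).round(4),s["ft_force"].round(2), R.from_quat(s["tcp_rot"]).as_matrix()[:,1])
E
```

```text
[[ 0.0144 -0.0372]] [ 0.23  0.65 -0.08] [-1.53270367e-01  9.88184136e-01  5.54969674e-04]
```

Request:
servo_tool:
  steps:
    - [0, -0.0003, 0.002, 0, 0]
    - [0, -0.0006, 0.004, 0, 0]
    - [0, -0.0006, 0.004, 0, 0]

```text
clock: 4.55
ee_pos: [0.5784, 0.2418, 0.02]
tcp_rot: [-0.076, 0.997, -0.001, -0.001]
ft_force: [0.5, -3.9, 0.9]
width: -0.0
grip_force: 1.8
```

Request:
servo_tool:
  steps:
    - [0, -0.0003, 0.002, 0, 0]
    - [0, -0.0006, 0.004, 0, 0]
    - [0, -0.0006, 0.004, 0, 0]

```text
clock: 4.8
ee_pos: [0.5784, 0.242, 0.02]
tcp_rot: [-0.075, 0.997, -0.003, -0.001]
ft_force: [-0.8, -10.1, 2.8]
width: -0.0005
grip_force: 5.5
```

Run:
```python
from d import *
s=get_state();print(dk(s["ee_pos"]).round(4),s["ft_force"].round(2))
c=snap("side");pickle.dump(c,open("s1.pkl","wb"))
x,y,w,h=235,150,80,60
im=cv2.resize(c["color"][y:y+h,x:x+w,::-1],(800,600),interpolation=cv2.INTER_CUBIC);cv2.imwrite("pics/s1.png",im)
```

```text
[[ 0.0143 -0.0348]] [ -0.79 -10.1    2.81]
```

View pics/s1.png

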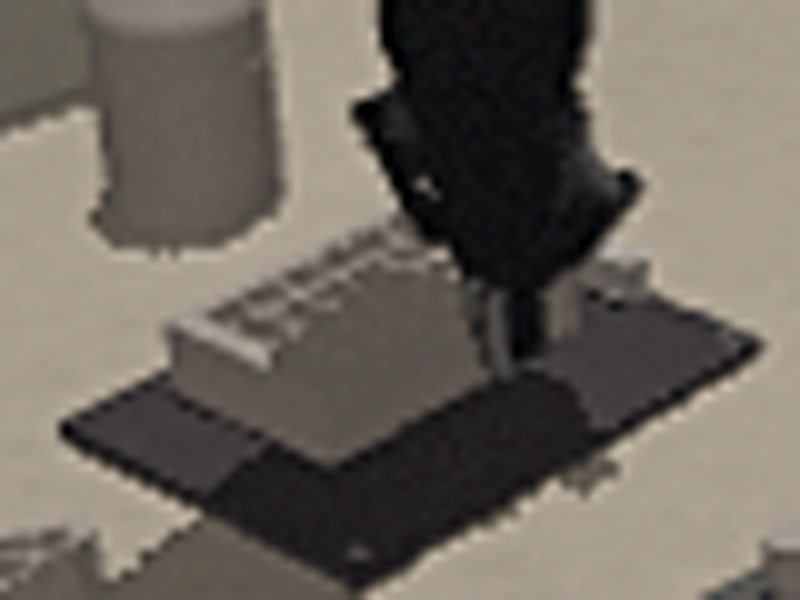

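Flush on the +y bar: contact came at deck y = -34.8 mm, where I predicted. Now I go up and around to the near (-x) side.

Request:
servo_tool:
  steps:
    - [0, 0.0027, -0.018, 0, 0]
    - [0, 0.0027, -0.018, 0.03, 0]
    - [0, 0.0027, -0.018, 0.065, 0]
    - [0, -0.03, 0, 0.065, 0]
    - [0, -0.06, 0.015, 0.065, 0]
    - [0, -0.09, 0.028, 0.065, 0]
    - [0, -0.109, 0.033, 0.065, 0]
    - [0, -0.109, 0.033, 0.065, 0]
    - [0, -0.109, 0.033, 0.035, 0]
    - [0, -0.109, 0.033, 0.01, 0]
    - [0, -0.109, 0.033, 0, 0]
    - [0, -0.109, 0.033, 0, 0]
    - [0, -0.109, 0.033, 0, 0]

```text
clock: 5.93
ee_pos: [0.4696, 0.2799, 0.0202]
tcp_rot: [-0.076, 0.997, -0.0, -0.0]
ft_force: [0.7, 0.1, 0.3]
width: -0.0001
grip_force: 0.0
```

Run:
```python
from d import *
s=get_state();print(s["clock"],s["ee_pos"],dk(s["ee_pos"]).round(4),s["ft_force"].round(2))
```

```text
5.9333 [0.46957007 0.27987838 0.02021185] [[-0.0875  0.0192]] [0.71 0.11 0.26]
```

Request:
servo_tool:
  steps:
    - [0, 0.01, 0.0015, 0, 0]
    - [0, 0.014, 0.002, 0, 0]
    - [0, 0.018, 0.0028, 0, 0]
    - [0, 0.022, 0.0034, 0, 0]
    - [0, 0.026, 0.004, 0, 0]
    - [0, 0.03, 0.0046, 0, 0]
    - [0, 0.034, 0.0052, 0, 0]
    - [0, 0.036, 0.0055, 0, 0]
    - [0, 0.036, 0.0055, 0, 0]

```text
clock: 6.68
ee_pos: [0.5061, 0.2856, 0.0203]
tcp_rot: [-0.076, 0.997, 0.0, 0.001]
ft_force: [-1.2, 0.6, 1.1]
width: 0.0001
grip_force: 0.0
```

Request:
servo_tool:
  steps:
    - [0, 0.002, 0.0003, 0, 0]
    - [0, 0.004, 0.0006, 0, 0]
    - [0, 0.004, 0.0006, 0, 0]

```text
clock: 6.93
ee_pos: [0.5061, 0.2856, 0.0199]
tcp_rot: [-0.077, 0.997, -0.001, -0.003]
ft_force: [-7.7, -1.6, 7.3]
width: 0.0003
grip_force: 4.3
```

Run:
```python
from d import *
s=get_state();print(s["clock"],s["ee_pos"],dk(s["ee_pos"]).round(4),s["ft_force"].round(2))
```

```text
6.9333 [0.50612752 0.28562714 0.01986325] [[-0.0505  0.0193]] [-7.67 -1.56  7.31]
```

Request:
servo_tool:
  steps:
    - [0, -0.015, -0.002, 0, 0]
    - [0, -0.015, -0.002, 0.02, 0]
    - [0, -0.015, -0.002, 0.06, 0]
    - [0, 0, -0.01, 0.1, 0]
    - [0, 0.02, -0.02, 0.14, 0]
    - [0, 0.04, -0.03, 0.18, 0]
    - [0, 0.057, -0.034, 0.22, 0]
    - [0, 0.057, -0.034, 0.26, 0]
    - [0, 0.057, -0.034, 0.28, 0]
    - [0, 0.057, -0.034, 0.28, 0]
    - [0, 0.057, -0.034, 0.28, 0]
    - [0, 0.057, -0.034, 0.28, 0]

```text
clock: 7.93
ee_pos: [0.5658, 0.252, 0.2996]
tcp_rot: [-0.077, 0.997, -0.0, -0.0]
ft_force: [-0.0, -0.7, 0.2]
width: -0.0004
grip_force: 0.0
```

Run:
```python
from d import *
s=get_state();print(s["clock"],s["ee_pos"])
c=snap("wrist");pickle.dump(c,open("w4.pkl","wb"))
x,y,w,h=220,70,240,180
im=cv2.resize(c["color"][y:y+h,x:x+w,::-1],(800,600),interpolation=cv2.INTER_CUBIC);cv2.imwrite("pics/w4.png",im)
```

```text
7.9333 [0.56583457 0.25197588 0.29958586]
```

View pics/w4.png

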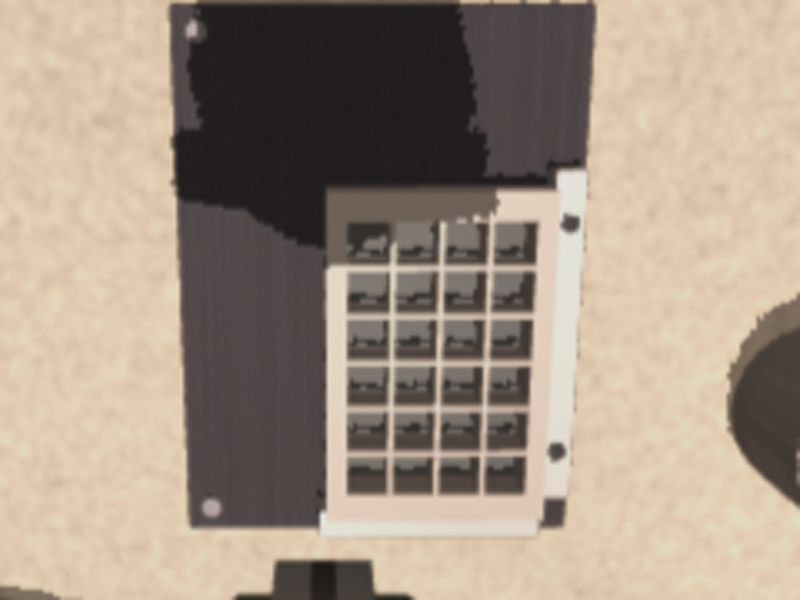

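The plate is flush against both bars. The well grid's outer corners are at crop pixels (347,222), (538,222), (525,494), (346,494). I'll compute the plate pose from these.

Run:
```python
from d import *
c=pickle.load(open("w4.pkl","rb"))
f=lambda L:np.array(L,float)*0.3+[220,70]
ang=lambda a,b:np.degrees(np.arctan2(b[1]-a[1],b[0]-a[0])).round(2)
P=onz(c,f([(347,222),(538,222),(525,494),(346,494)]),.038)
print(P.round(4).tolist(),P.mean(0).round(4),ang(P[0],P[3]),ang(P[1],P[2]),ang(P[0],P[1])-90,ang(P[3],P[2])-90,np.linalg.norm(P[3]-P[0]),np.linalg.norm(P[1]-P[0]))
print(dk(P.mean(0)),wd([.026,.022]))
D=onz(c,f([(172,4),(190,527),(564,527),(594,4)]),.008);print(D.round(4).tolist(),D.mean(0),ang(D[0],D[1]),ang(D[1],D[2])-90)
```

```text
[[0.5339, 0.2564, 0.038], [0.5232, 0.3257, 0.038], [0.6277, 0.3425, 0.038], [0.6385, 0.2728, 0.038]] [0.5808 0.2993 0.038 ] 8.94 9.14 8.790000000000006 8.790000000000006 0.10582453133609475 0.07014559299078717
[[0.02540892 0.02150848]] [[0.58135068 0.29989916]]
[[0.4671, 0.1799, 0.008], [0.6739, 0.2117, 0.008], [0.6495, 0.3695, 0.008], [0.443, 0.336, 0.008]] [0.55834894 0.27426239 0.008     ] 8.73 8.790000000000006
```

Request:
servo_tool:
  steps:
    - [0, 0, -0.04, 0, 0]
    - [0, 0, -0.08, 0, 0]
    - [0, 0, -0.12, 0, 0]
    - [0, 0, -0.16, 0, 0]
    - [0, 0, -0.2, 0, 0]
    - [0, 0, -0.24, 0, 0]
    - [0, 0, -0.28, 0, 0]
    - [0, 0, -0.32, 0, 0]
    - [0, 0, -0.36, 0, 0]
    - [0, 0, -0.4, 0, 0]
    - [0, 0, -0.44, 0, 0]
    - [0, 0, -0.47, 0, 0]
    - [0, 0, -0.485, 0, 0]
    - [0, 0, -0.485, 0, 0]
    - [0, 0, -0.485, 0, 0]
    - [0, 0, -0.485, 0, 0]

```text
clock: 9.32
ee_pos: [0.5661, -0.2311, 0.299]
tcp_rot: [-0.077, 0.997, 0.001, -0.001]
ft_force: [0.9, 0.4, -0.4]
width: 0.0001
grip_force: 0.0
```

Run:
```python
from d import *
s=get_state();print(s["clock"],s["ee_pos"])
c=snap("wrist");pickle.dump(c,open("w5.pkl","wb"))
x,y,w,h=220,70,240,180
im=cv2.resize(c["color"][y:y+h,x:x+w,::-1],(800,600),interpolation=cv2.INTER_CUBIC);cv2.imwrite("pics/w5.png",im)
```

```text
9.3167 [ 0.5661434  -0.23113843  0.29897474]
```

View pics/w5.png

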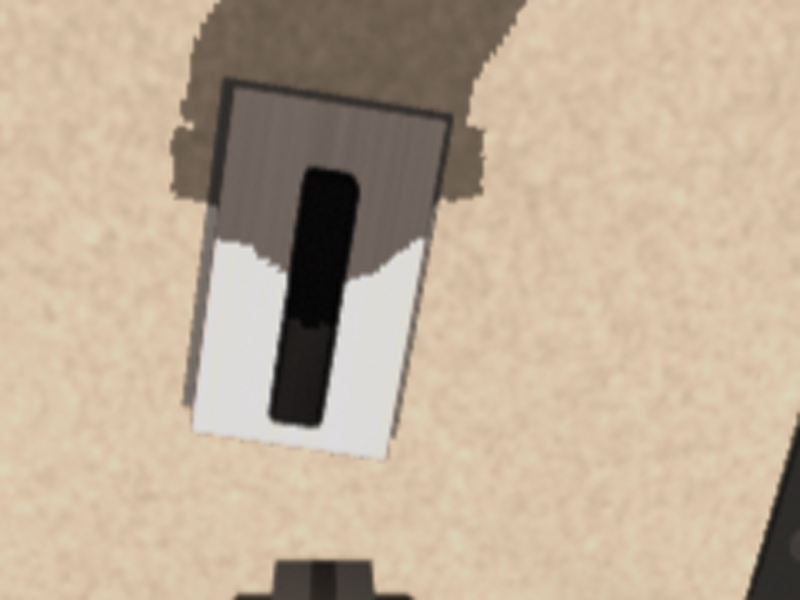

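The block's corners are at crop pixels (231,86), (447,116), (387,459), (193,431), and the black handle runs from (330,172) to (297,425).

Run:
```python
from d import *
c=pickle.load(open("w5.pkl","rb"))
f=lambda L:np.array(L,float)*0.3+[220,70]
ang=lambda a,b:np.degrees(np.arctan2(b[1]-a[1],b[0]-a[0])).round(2)
for z in(.05,.055,.06):
    P=onz(c,f([(231,86),(447,116),(387,459),(193,431)]),z)
    print(z,P.round(4).tolist(),P.mean(0).round(4),ang(P[0],P[3]),ang(P[1],P[2]),ang(P[0],P[1])-90,ang(P[3],P[2])-90,np.linalg.norm(P[3]-P[0]),np.linalg.norm(P[1]-P[2]),np.linalg.norm(P[1]-P[0]))
H=onz(c,f([(331,168),(296,426)]),.105);print(H.round(4),H.mean(0),ang(H[0],H[1]))
a=pickle.load(open("scene0.pkl","rb"));b=pickle.load(open("side0.pkl","rb"))
```

```text
0.05 [[0.4933, -0.2737, 0.05], [0.4916, -0.1984, 0.05], [0.6178, -0.1977, 0.05], [0.6181, -0.2715, 0.05]] [ 0.5552 -0.2353  0.05  ] 1.03 0.33 1.2999999999999972 0.269999999999996 0.12484841038564315 0.12620460524745314 0.07533497255035966
0.055 [[0.4933, -0.2733, 0.055], [0.4916, -0.199, 0.055], [0.6162, -0.1983, 0.055], [0.6166, -0.2711, 0.055]] [ 0.5544 -0.2354  0.055 ] 1.03 0.33 1.2999999999999972 0.269999999999996 0.12325765708299821 0.12459657201750451 0.07437509363785302
0.06 [[0.4934, -0.2729, 0.06], [0.4917, -0.1995, 0.06], [0.6147, -0.1988, 0.06], [0.615, -0.2708, 0.06]] [ 0.5537 -0.2355  0.06  ] 1.03 0.33 1.2999999999999972 0.269999999999996 0.12166690378035339 0.12298853878755585 0.07341521472534647
[[ 0.5127 -0.2364  0.105 ]
 [ 0.5945 -0.2348  0.105 ]] [ 0.55359581 -0.23558171  0.105     ] 1.09
```

Request:
servo_tool:
  steps:
    - [0.05, -0.006, -0.002, -0.03, -5]
    - [0.05, -0.012, -0.0045, -0.07, -8]
    - [0.05, -0.012, -0.0045, -0.11, -8]
    - [0.05, -0.012, -0.0045, -0.15, -8]
    - [0.05, -0.012, -0.0045, -0.15, -8]
    - [0.05, -0.012, -0.0045, -0.15, -8]
    - [0.05, -0.012, -0.0045, -0.15, -8]

```text
clock: 9.95
ee_pos: [0.5558, -0.2371, 0.1523]
tcp_rot: [-0.008, 1.0, -0.0, 0.001]
ft_force: [-0.2, 0.3, 0.3]
width: 0.0502
grip_force: 0.0
```

Run:
```python
from d import *
s=get_state();M=R.from_quat(s["tcp_rot"]).as_matrix();print(s["clock"],s["ee_pos"],s["width"],"yaw",np.degrees(np.arctan2(-M[0,1],M[1,1])),"tilt",M[:,2])
c=snap("wrist");pickle.dump(c,open("w6.pkl","wb"));cv2.imwrite("pics/w6.png",c["color"][:,:,::-1])
b=pickle.load(open("w5.pkl","rb"))
# block corners by the bright/grey-vs-sand contour: near (-x) edge corners refined by predicted position
for z in(.05,.055,.06):
    P=onz(b,np.array([(231,86),(447,116)])*.3+[220,70],z);print(z,proj(c,P).round(1).tolist())
p=proj(c,onz(b,np.array([(231,86),(447,116)])*.3+[220,70],.055))
g=cv2.cvtColor(c["color"],cv2.COLOR_RGB2GRAY);hs=cv2.goodFeaturesToTrack(g,60,.02,3).reshape(-1,2)
for q in p: print([h.tolist() for h in hs if np.linalg.norm(h-q)<12])
```

```text
9.95 [ 0.55578461 -0.23714329  0.15232595] 0.050227120430306096 yaw 0.8646833831508582 tilt [ 2.68429428e-03 -7.39953077e-04 -9.99996124e-01]
0.05 [[267.6, 112.4], [371.2, 111.6]]
0.055 [[267.1, 112.7], [371.5, 111.9]]
0.06 [[266.7, 113.0], [371.9, 112.2]]
[]
[[373.0, 110.0]]
```

Request:
servo_tool:
  steps:
    - [0.05, 0, 0, -0.03, 0]
    - [0.05, 0, 0, -0.06, 0]
    - [0.05, 0, 0, -0.075, 0]
    - [0.05, 0, 0, -0.083, 0]
    - [0.05, 0, 0, -0.083, 0]
    - [0.05, 0, 0, -0.083, 0]
    - [0.05, 0, 0, -0.083, 0]

```text
clock: 10.58
ee_pos: [0.5558, -0.2381, 0.0695]
tcp_rot: [-0.007, 1.0, -0.001, 0.002]
ft_force: [0.1, 0.4, 0.5]
width: 0.0501
grip_force: 0.0
```

Request:
servo_tool:
  steps:
    - [0.03, 0, 0, 0, 0]
    - [0.025, 0, 0, 0, 0]
    - [0.02, 0, 0, 0, 0]
    - [0.015, 0, 0, 0, 0]
    - [0.01, 0, 0, 0, 0]
    - [0.01, 0, 0, 0, 0]
    - [0.01, 0, 0, 0, 0]
    - [0.01, 0, 0, 0, 0]
  grip_force: 60

```text
clock: 11.25
ee_pos: [0.5549, -0.2371, 0.0682]
tcp_rot: [-0.007, 1.0, 0.0, 0.001]
ft_force: [-0.8, 1.6, 5.6]
width: 0.0172
grip_force: 59.9
```

Request:
servo_tool:
  steps:
    - [0.01, 0, 0, 0.005, 0]
    - [0.01, 0, 0, 0.015, 0]
    - [0.01, 0, 0, 0.03, 0]
    - [0.01, 0, 0, 0.05, 0]
    - [0.01, 0, 0, 0.075, 0]
    - [0.01, 0, 0, 0.1, 0]
    - [0.01, 0, 0, 0.12, 0]
    - [0.01, 0, 0, 0.13, 0]
    - [0.01, 0, 0, 0.13, 0]
    - [0.01, 0, 0, 0.13, 0]
    - [0.01, 0, 0, 0.13, 0]

```text
clock: 12.17
ee_pos: [0.5532, -0.2369, 0.1958]
tcp_rot: [-0.007, 1.0, 0.0, -0.001]
ft_force: [-0.7, 0.8, -3.4]
width: 0.0177
grip_force: 58.8
```

Run:
```python
from d import *
s=get_state();M=R.from_quat(s["tcp_rot"]).as_matrix();print(s["clock"],s["ee_pos"],s["width"],s["grip_force"],s["ft_force"],s["wrist_torque"],"yaw",np.degrees(np.arctan2(-M[0,1],M[1,1])))
a=snap("scene");b=snap("side");pickle.dump((a,b),open("held.pkl","wb"))
def crop(c,x,y,w=80,h=120): return cv2.resize(c["color"][y:y+h,x:x+w,::-1],(400,600),interpolation=cv2.INTER_CUBIC)
p=proj(a,s["ee_pos"])[0].astype(int);q=proj(b,s["ee_pos"])[0].astype(int);print(p,q)
im=np.hstack([crop(a,p[0]-40,p[1]-60),crop(b,q[0]-40,q[1]-60)])
cv2.imwrite("pics/held.png",im)
```

```text
12.1667 [ 0.55321138 -0.23689005  0.19578893] 0.01765496320703685 58.75035524368286 [-0.70006072  0.83787797 -3.39471627] [ 0.04218345 -0.00562294  0.01822378] yaw 0.7890516639558139
[231 193] [384 199]
```

The tool is held: wrist force -3.4 N, about 0.34 kg, gripped at 17.7 mm. I'll carry it over the rack with the tips at about 0.147 m.

Request:
servo_tool:
  steps:
    - [0.01, 0, 0.01, 0, 0]
    - [0.01, 0, 0.03, 0, 0]
    - [0.01, 0, 0.06, 0, 0]
    - [0.01, 0, 0.095, 0, 0]
    - [0.01, 0.002, 0.13, 0, 1]
    - [0.01, 0.004, 0.165, 0, 2]
    - [0.01, 0.006, 0.2, 0, 3]
    - [0.01, 0.01, 0.235, 0, 4]
    - [0.01, 0.013, 0.27, 0, 5]
    - [0.01, 0.017, 0.305, 0, 6]
    - [0.01, 0.02, 0.34, 0, 7]
    - [0.01, 0.024, 0.375, 0, 8]
    - [0.01, 0.028, 0.41, 0, 8]
    - [0.01, 0.028, 0.445, 0, 8]
    - [0.01, 0.028, 0.475, 0, 8]
    - [0.01, 0.028, 0.5, 0, 8]
    - [0.01, 0.028, 0.52, 0, 8]
    - [0.01, 0.028, 0.532, 0, 8]
    - [0.01, 0.028, 0.5365, 0, 8]
    - [0.01, 0.028, 0.5365, 0, 8]

```text
clock: 13.93
ee_pos: [0.5815, 0.2999, 0.1966]
tcp_rot: [-0.077, 0.997, -0.0, -0.0]
ft_force: [0.2, -0.6, -3.2]
width: 0.0173
grip_force: 58.8
```

Request:
servo_tool:
  steps:
    - [0.01, 0, 0, -0.01, 0]
    - [0.01, 0, 0, -0.025, 0]
    - [0.01, 0, 0, -0.04, 0]
    - [0.01, 0, 0, -0.05, 0]
    - [0.01, 0, 0, -0.05, 0]
    - [0.01, 0, 0, -0.05, 0]
    - [0.01, 0, 0, -0.05, 0]

```text
clock: 14.52
ee_pos: [0.5829, 0.2986, 0.1479]
tcp_rot: [-0.076, 0.997, 0.0, 0.001]
ft_force: [-0.2, 0.1, -1.9]
width: 0.0174
grip_force: 58.8
```

Run:
```python
from d import *
s=get_state();M=R.from_quat(s["tcp_rot"]).as_matrix();print(s["clock"],s["ee_pos"],s["width"],s["grip_force"],s["ft_force"],s["wrist_torque"],"yaw",np.degrees(np.arctan2(-M[0,1],M[1,1])),M[:,2])
w=snap("wrist");a=snap("scene");b=snap("side");pickle.dump((w,a,b,s),open("fin1.pkl","wb"))
q=proj(b,s["ee_pos"]-[0,0,.04])[0].astype(int);p=proj(a,s["ee_pos"]-[0,0,.04])[0].astype(int)
def crop(c,x,y,w,h,W,H): return cv2.resize(c["color"][y:y+h,x:x+w,::-1],(W,H),interpolation=cv2.INTER_CUBIC)
im=np.hstack([crop(w,180,0,280,300,400,430),np.vstack([crop(a,p[0]-40,p[1]-25,80,50,400,250)[:215],crop(b,q[0]-45,q[1]-25,90,56,400,250)[:215]])])
im=np.vstack([im])
print(p,q,im.shape)
cv2.imwrite("pics/fin1.png",im)
```

```text
14.5167 [0.58291467 0.29857465 0.14794561] 0.01738729071466896 58.75373661518097 [-0.18324356  0.07762149 -1.88815977] [ 0.02867334  0.05975212 -0.04279911] yaw 8.726030576521968 [ 1.09266818e-03  3.22326991e-04 -9.99999351e-01]
[396 161] [276 158] (430, 800, 3)
```

View pics/fin1.png

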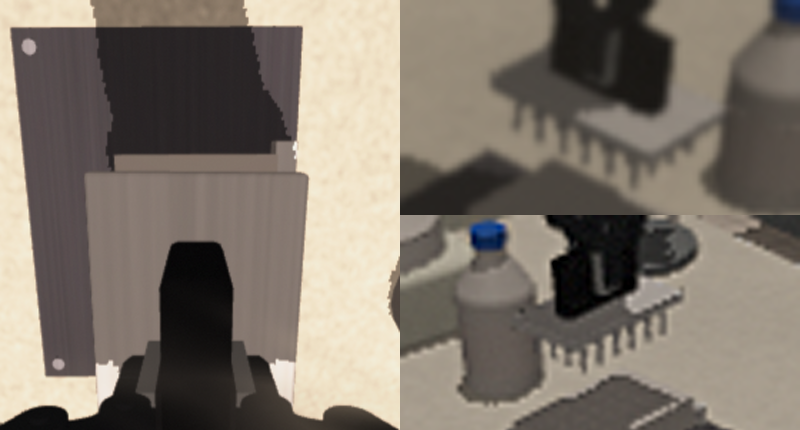

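The pin tool hangs level over the plate: block near-edge corners are at crop pixels (86,173) and (308,174), and the plate's near-right corner is at (113,155). Next I'll compute the residual offset.

Run:
```python
from d import *
w,a,b,s=pickle.load(open("fin1.pkl","rb"))
g=cv2.cvtColor(w["color"],cv2.COLOR_RGB2GRAY)
c=np.array([(86,173),(308,174)])*[.7,300/430]+[180,0]
for dz in(-.018,-.0132,-.008):
    P=onz(w,c,s["ee_pos"][2]+dz);e=P[1]-P[0];yaw=np.degrees(np.arctan2(-e[0],e[1]))
    t=np.radians(8.75);ctr=P.mean(0)[:2]+.062*np.array([np.cos(t),np.sin(t)])
    print(dz,"len",np.linalg.norm(e).round(4),"yaw",yaw.round(2),"ctr",ctr.round(4),"TCP-rel",(ctr-s["ee_pos"][:2]).round(4))
p=onz(w,np.array([(113,155)])*[.7,300/430]+[180,0],.038);print("plate corner deck",dk(p),"expected",[-.038,-.0208])
```

```text
-0.018 len 0.0748 yaw 8.47 ctr [0.5834 0.2993] TCP-rel [0.0005 0.0008]
-0.0132 len 0.0726 yaw 8.47 ctr [0.5832 0.2993] TCP-rel [0.0003 0.0007]
-0.008 len 0.0702 yaw 8.47 ctr [0.5829 0.2992] TCP-rel [0.     0.0006]
plate corner deck [[-0.03877409 -0.02247257]] expected [-0.038, -0.0208]
```

Run:
```python
from d import *
w,a,b,s=pickle.load(open("fin1.pkl","rb"))
c=s["ee_pos"][:2]+[.0002,.0005]
for dz in(-.046,-.0492,-.052,-.055):
    z=s["ee_pos"][2]+dz
    print(dz,proj(a,np.r_[c+.045*u-.027*v,z]).round(1),"meas 403,172.6 |",proj(b,np.r_[c-.045*u-.027*v,z]).round(1),"meas 272.4,167.3")
# refine: pin column darkest end, side & scene
for n,i,(x,y) in(("scene",a,(403,170)),("side",b,(272,165))):
    g=cv2.cvtColor(i["color"],cv2.COLOR_RGB2GRAY);print(n);print(g[y-4:y+8,x-4:x+5])
```

```text
-0.046 [[402.9 172. ]] meas 403,172.6 | [[272.3 166.5]] meas 272.4,167.3
-0.0492 [[402.8 172.9]] meas 403,172.6 | [[272.3 167.3]] meas 272.4,167.3
-0.052 [[402.7 173.7]] meas 403,172.6 | [[272.4 168. ]] meas 272.4,167.3
-0.055 [[402.6 174.6]] meas 403,172.6 | [[272.5 168.7]] meas 272.4,167.3
scene
[[100  95  81  80  88  99 109 111 103]
 [123 118  85  77  79  83  87  92  94]
 [129 128  96  79  85  95  89  89 103]
 [129 135 119  90  94 115 105  93 117]
 [132 138 128  94  99 126 117 106 131]
 [137 139 129  94 105 131 131 127 140]
 [135 139 129 100 113 135 140 140 143]
 [116 134 131 112 121 137 142 143 144]
 [ 95 121 132 129 135 141 143 144 144]
 [ 78  97 118 128 135 140 143 144 144]
 [ 71  78  89 101 120 129 137 141 142]
 [ 70  71  72  77  90 102 119 129 136]]
side
[[ 85  90  90  84  87  90  94  73 105]
 [ 82  82  85  83 101 146 170 104  90]
 [ 79  79 111  98  77 148 165 102 105]
 [112 129 174 130  77 154 161  98 105]
 [105 123 168 124  93 173 161 100 107]
 [108 114 164 117  88 169 162 135 130]
 [167 167 168 154  88 166 165 163 163]
 [163 162 164 156 128 164 164 165 166]
 [160 162 162 162 163 160 162 162 155]
 [159 159 159 159 159 161 159 139  69]
 [159 161 159 159 157 150 144  69  77]
 [162 162 157 148 143  68  77  78  81]]
```

The pin tips are confirmed 49 mm below the TCP in both views. I'll descend in part and average the readings.

Request:
servo_tool:
  steps:
    - [0.01, 0, 0, -0.01, 0]
    - [0.01, 0, 0, -0.025, 0]
    - [0.01, 0, 0, -0.035, 0]
    - [0.01, 0, 0, -0.04, 0]
    - [0.01, 0, 0, -0.04, 0]
    - [0.01, 0, 0, -0.04, 0]
    - [0.01, 0, 0, -0.04, 0]

```text
clock: 15.25
ee_pos: [0.5827, 0.2993, 0.1078]
tcp_rot: [-0.077, 0.997, 0.0, 0.001]
ft_force: [-0.2, 0.1, -2.9]
width: 0.0174
grip_force: 58.8
```

Run:
```python
from d import *
L=[]
for i in range(12):
    s=get_state();L.append(np.r_[s["ee_pos"],np.degrees(np.arctan2(-R.from_quat(s["tcp_rot"]).as_matrix()[0,1],R.from_quat(s["tcp_rot"]).as_matrix()[1,1]))]);c=camera("side" if i%2 else "wrist")
L=np.array(L);print(L.mean(0).round(4),L.std(0).round(4),s["clock"])
```

```text
[0.5825 0.2992 0.1077 8.7859] [0.0002 0.0001 0.0002 0.0022] 15.8
```

Request:
servo_tool:
  steps:
    - [0.01, -0.0008, -0.0002, -0.003, 0]
    - [0.01, -0.0016, -0.0005, -0.006, 0]
    - [0.01, -0.0016, -0.0005, -0.0085, 0]
    - [0.01, -0.0016, -0.0005, -0.0105, 0]
    - [0.01, -0.0016, -0.0005, -0.0105, 0]
    - [0.01, -0.0016, -0.0005, -0.0105, 0]
    - [0.01, -0.0016, -0.0005, -0.0105, 0]
    - [0.01, -0.0016, -0.0005, -0.0105, 0]
    - [0.01, -0.0016, -0.0005, -0.0105, 0]

```text
clock: 16.6
ee_pos: [0.5807, 0.2987, 0.097]
tcp_rot: [-0.077, 0.997, 0.0, 0.0]
ft_force: [-0.1, 0.1, -3.4]
width: 0.0173
grip_force: 58.8
```

Run:
```python
from d import *
L=[]
for i in range(6):
    s=get_state();L.append(s["ee_pos"]);w=snap("wrist")
b=snap("side");a=snap("scene")
m=np.mean(L,0);print(m.round(4),s["ft_force"].round(2),s["grip_force"],s["clock"],np.abs(s["joint_velocities"]).max())
# plate near edge vs block near edge seen by wrist: row profile on centre columns left of handle
g=cv2.cvtColor(w["color"],cv2.COLOR_RGB2GRAY).astype(int)
c=m[:2]+[.0002,.0005]
for q,z in(((-.064,-.0428),.038),((-.064,.0428),.038)):
    P=wd([[.0257,.0216]])[0]+q[0]*u+q[1]*v;print("plate pred",proj(w,np.r_[P,z]).round(1))
for q in((-.062,-.037),(-.062,.037)):
    print("block pred",proj(w,np.r_[c+q[0]*u+q[1]*v,m[2]-.0132]).round(1))
for col in(285,300,340): print(col,g[90:135,col].tolist())
print("rows"); print(g[124,225:275].tolist());
# side: gap between pin tips & plate top
P=np.r_[c-.045*u-.027*v,m[2]-.0492];print("side pin",proj(b,P).round(1),"well",proj(b,np.r_[P[:2],.038]).round(1))
```

```text
[0.5807 0.2986 0.0969] [ 0.28  0.85 -2.66] 58.77521753311157 16.85 0.0012049595364921825
plate pred [[246.5 114.1]]
plate pred [[389.2 114.2]]
block pred [[238.4 120.9]]
block pred [[396.9 121. ]]
285 [41, 41, 41, 41, 41, 41, 42, 42, 42, 42, 41, 41, 41, 41, 41, 41, 41, 41, 41, 40, 42, 56, 86, 112, 124, 126, 126, 125, 121, 111, 107, 123, 128, 131, 133, 133, 133, 133, 133, 133, 133, 133, 132, 133, 132]
300 [40, 40, 41, 41, 40, 41, 41, 41, 40, 41, 40, 41, 41, 41, 40, 41, 41, 40, 40, 39, 41, 55, 87, 112, 124, 125, 125, 125, 122, 110, 103, 117, 123, 126, 127, 129, 128, 128, 127, 128, 127, 128, 128, 127, 127]
340 [41, 41, 41, 41, 41, 41, 41, 40, 41, 40, 41, 41, 40, 40, 41, 40, 40, 40, 40, 41, 42, 56, 90, 117, 125, 126, 126, 126, 124, 114, 101, 116, 125, 128, 130, 131, 130, 131, 131, 130, 131, 131, 131, 130, 131]
rows
[83, 84, 83, 83, 85, 86, 86, 83, 81, 83, 82, 81, 79, 83, 113, 122, 130, 131, 130, 130, 130, 130, 131, 131, 131, 129, 129, 129, 130, 129, 131, 130, 131, 131, 131, 133, 131, 131, 130, 129, 129, 129, 130, 131, 132, 135, 135, 135, 135, 133]
side pin [[272.9 180. ]] well [[273.1 182.3]]
```

Run:
```python
from d import *
w=snap("wrist");g=cv2.cvtColor(w["color"],cv2.COLOR_RGB2GRAY).astype(int)
for r in(115,117): print(r,g[r,238:256].tolist(),g[r,375:400].tolist())
b=snap("side");a=snap("scene")
o0=pickle.load(open("scene0.pkl","rb"));d=cv2.absdiff(a["color"],o0["color"]).max(2)
for n,(x,y) in dict(rack=(315,212),jar=(171,295),green=(402,235),blue=(305,280),freez=(362,258),turq=(215,200)).items(): print(n,d[y-12:y+12,x-12:x+12].mean().round(1))
```

```text
115 [79, 80, 80, 79, 50, 39, 49, 100, 121, 125, 124, 125, 125, 125, 125, 126, 125, 125] [125, 125, 125, 125, 124, 125, 124, 125, 125, 125, 125, 125, 126, 133, 136, 135, 135, 135, 135, 134, 133, 133, 133, 135, 134]
117 [80, 80, 81, 78, 48, 39, 48, 93, 119, 124, 125, 124, 124, 124, 124, 125, 125, 124] [124, 125, 124, 124, 124, 125, 125, 125, 124, 125, 125, 124, 125, 133, 136, 135, 136, 134, 134, 134, 133, 134, 133, 134, 134]
rack 2.7
jar 2.1
green 3.0
blue 3.2
freez 3.6
turq 3.3
```

The offset is under 1 mm, nothing else moved, and the tool is still and level with the tips 1 cm up. Handing in.

```bash
python3 -c "
from station import *
print(sign_off())"
```

```text
the job is handed in; nothing more can be done
None
```

The job is handed in (sign-off gave no verdict): the plate sits flush against both stops, and the arm is holding the pin tool level and still, its pins within about 1 mm of the well centres and its tips about 1 cm above the plate.

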